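# Open the curing unit and dial its timer wheel to 6

## Task

Lift the lid of the white light-curing unit until its springs hold it open by themselves, then roll the numbered timer wheel on the deck inside with a fingertip until the 6 (the one on the red field) stands on top between the two red index marks, clicked in. Press the wheel only lightly, and leave the plaster casts and the yellow bur block where they are.

Things in the scene. Friction and masses are not known exactly. Their poses are not given: they have to be found in the camera images.
- curing_unit: white light-curing unit, fixed to the worktop, 210 (x) x 200 (y) x 80 mm to its rim, open on top under the lid. Origin: centre of its underside; x points to its hinged rear, y to its left, z up. Walls 7 mm thick. Inside the front half is a grey deck 56 mm above the worktop (24 mm below the rim) with the timer wheel; the rear half (x 0 to +98 mm) is a deep chamber with its floor at 20 mm
- lid (a joint): opening angle of the lid, rad: 0 shut, 1.75 open at its stop, leaning back a little. White frame 12 mm thick with amber window, covers the whole unit, 0.40 to 0.47 kg, hinged at its rear. Spring hinges carry most of its weight: let go low down it falls shut; past its balance point (about 0.5 to 0.8 rad) it swings up and stays open by itself. Lifting at the handle takes under 2 N
- lid_handle (a point): middle of the black round handle bar on the lid's front edge: bar 12 mm thick, 80 mm free length along the unit's y between two posts, its axis 26 mm above the lid's top, so with a 20 mm gap beneath. 118 mm above the worktop and 192 mm in front of the hinge line when shut; it swings with the lid. Being round it can pivot between the fingers
- lid_hinge (a point): point on the lid's hinge line, 80 mm above the worktop, at the unit's x = +100 mm; the line runs along the unit's y. The handle bar swings about it at a radius of 196 mm
- wheel_top (a point): fixed point of the unit where the top of the untouched timer wheel lies: 72 mm above the worktop, 16 mm above the deck, on the unit's middle line, 45 mm in front of its centre
- timer_wheel (a joint): rotation of the timer wheel, rad: number shown on top x 0.628 (0 at 0.00, 6 at 3.77, 9 at 5.65), end stops just past 0 and 9. Rolling the top of the wheel towards the rear of the unit (its +x, away from the robot) raises the number. It clicks every 0.628 rad and pulls itself into the nearest click when let go
- wheel_mount: sprung axle of the black timer wheel (radius 26, width 20 mm, axis along the unit's y; white numerals, the 6 on red); origin on the axle, 46 mm above the worktop. Pressed down, the wheel yields up to 6 mm: from 2 N on, 1.8 N per mm. A fingertip drives the rim by friction only: passing a click takes 2 to 3 N along the rim, so a press under about 5 N may slip. Never load it with over 50 N
- cast_in_chamber: loose cream plaster dental cast, 67x68x30 mm, standing in the unit's rear chamber; origin centre of its underside. To be left alone
- cast_beside: loose cream plaster dental cast, 67x68x30 mm, on the worktop to the left of the unit; origin centre of its underside. To be left alone
- bur_block: loose yellow bur block, 56x56x26 mm, on the worktop to the right of the unit; origin centre of its underside. To be left alone

How it is judged:
On the way, in this order (a step that is already met when the one before it is completed fails the run):
1. the lid is up past its balance point and stays open with nothing touching it (value of joint lid above 1.4 rad and contact force between each of the arm, the fingers and curing_unit below 0.1 N), for 0.2 s.
2. the timer wheel stands at 6 (value of joint timer_wheel between 3.62 and 3.92 rad), for 0.2 s.
At the end, for the whole second after the job is handed in: the lid stands open by itself (over 1.4 rad) and the timer wheel rests clicked in at 6 (3.77 within 0.15 rad) (all of step 2 and value of joint lid above 1.4 rad and velocity of joint timer_wheel below 0.1 rad/s); the robot touches nothing.
It fails at once if the wheel is pressed with more than 50 N (contact force between the fingers and wheel_mount above 50 N).
It fails at once if a plaster cast or the bur block is moved by more than 20 mm (distance of any of cast_in_chamber, cast_beside, bur_block from where it was at the start of the episode above 0.02 m).
It also fails if it takes over 58 s, if anything falls off the work surface, if the arm or the gripper's body presses on something with over 40 N, if the wrist force passes 120 N, or if a joint passes its speed limit or range.

## Robot

A 6-joint arm with a two-finger parallel gripper is mounted at the origin on a cart in front of the work surface, level with it; the furniture and walls round the work are solid. World frame = base frame: x ahead of the robot, y to its left, z up, the work surface at z = 0. Lengths are in m, angles in rad, forces in N, time in s.
With the tool pointing down it reaches from about 0.325 to 0.875 m from the base axis. Payload 4.4 kg.
Tool frame: the origin (TCP) lies midway between the tips of the shut fingers; the grasp point (between the pads) lies env.grasp_offset behind it (env.grasp_offset is the distance from the TCP to the grasp point, in m); z points along the fingers, y is the line along which they close (so a half turn about z gives the same grasp; the last joint's range is limited). The gripper opens to 85 mm and grips with 20 to 120 N. Pads are 22 mm wide; open, the fingers measure 114 mm over their backs; the gripper's body (76 mm by 85 mm) begins 54 mm behind the grasp point. The pads swing forward as they close: fully open they stand 13 mm farther back than shut.
Start: joints at [-1.393, 0.207, 1.542, -0, 1.393, -0.15], TCP at [0.186, -0.544, 0.231] pointing down, gripper open.
Joint ranges: [-2.73, 2.73], [-0.86, 2.22], [0.23, 2.46], [-1.11, 4.25], [0.08, 2.63], [-2.82, 2.82]. Speed limits (rad/s): [2.79, 2.79, 3.14, 3.14, 3.14, 3.14].

## Interface

Orientations are given as a rotation vector (axis times angle).
In Python, from cell import env, vision, spot_in, silhouettes gives the robot as it stands.
- The arm moves only by the tool move_arm, never from a script. Its argument "deltas" is a list that holds one entry, the list of rows, each a list of 4 numbers: the shift along the tool's x, y, z in m, then the turn about the tool's z in rad. A call has 1 to 20 rows; each row is the pose to reach, as a shift and turn from the pose commanded when the call began, along the tool's axes at that moment; what a row does not reach only later rows make up. A row lasts 1/10 s, in which the tool goes at most 50 mm and 8.59 degrees, less where a joint would pass 70% of its speed; a pose out of reach is approached as far as the arm can. A call with a gripper value outside its range is refused whole. "jaw" is the closure, from -1 (fully open) to 1 (shut), set as the call begins (left out, the last holds). The fingers move at their own pace and stop on an object; the grip force is fixed at half the most. Time passes only in rows, so rows that repeat a pose let the fingers close. It gives the time, the measured TCP pose, the force, the opening and the grip force at its end, in the units of the state.
- env.state(): the state, without advancing time (a new reading comes with each control period).
- vision.camera(name): name is "scene" or "top"; returns the picture (384x512x3 uint8, red, green, blue); there is no depth.
- vision.calibration(name): a dict with "camera_matrix" (3x3 intrinsics, pixels), "rvec" (rotation vector, rad) and "tvec" (3), from world to camera coordinates, as OpenCV has them. Camera axes: x right, y down, z forward; pixel columns grow to the right and rows downward; lengths in m; the calibration is good to about 2 mm. A picture is of the moment at which its call begins. calibration takes no time and is no camera call.
- env.finish_job(): hands the job in; it is judged then, once.
Trained networks look in the newest picture that a camera, given by its name, has taken for a name from the list of things; names that differ only in an ending like _2 or _b are one class to them, and where a whole thing is asked for, a point or a joint stands for the part that bears it (a point fixed in the world has none). Each returns a list of dicts, best first, with "score" (0 to 1); they miss things now and then, are a little off and sometimes report something else, mostly with a low value. They report only what shows in the picture. A call takes as long as a camera call.
- spot_in(camera, thing): "position" ([x, y, z] in m, in the coordinates of the camera as it stood for that picture, good to about 4 mm: the middle of the surface that is visible of it).
- silhouettes(camera, thing): "mask" (384x512 bool, what is visible of it).
The state is a dict: "time": time; "q": joint angles; "qvel": joint speeds; "tau": joint torques, N m; "position": TCP position; "ee_rot": TCP orientation; "ft_force": force on the tool from outside, world axes, zero at the start; "moment": the same for the moment, N m; "gripper_width": finger opening in m; "grasp_force": force on a finger pad.
Only numpy, scipy, OpenCV 4.12 (cv2) and the standard library are available. Lean on these libraries where they do the work, as an engineer would, in place of code of your own. Each camera call takes 0.05 s, during which the arm holds its last target. There are 200 camera calls.

## Working session

There is one attempt and no reset: what is moved stays moved. The work goes in short steps, Python scripts to look and compute and a tool call to move; the robot and the scene stay as the last step left them, time stands still between calls to the robot, and variables do not carry over. Pictures are saved under pics/ and viewed, at most 10 in all, crops included, and the job is handed in when it is done.

Besides the shell and the picture viewer there is one more tool, called after ">>>" as name(argument=value, ...) on one line, values as JSON. move_arm: Moves the arm, as the interface text tells. Its arguments: {"type":"object","properties":{"deltas":{"type":"array","items":{"type":"array","items":{"type":"array","items":{"type":"number"}}}},"jaw":{"type":"number"}},"required":["deltas"]}

```bash
mkdir -p pics; ls; cat > h.py <<'E'
import numpy as np, cv2
from cell import env, vision, spot_in, silhouettes
def cal(n):
    c=vision.calibration(n); K=np.array(c["camera_matrix"],float); R=cv2.Rodrigues(np.array(c["rvec"],float))[0]; t=np.array(c["tvec"],float).ravel(); return K,R,t
def world(n,p):
    K,R,t=cal(n); return R.T@(np.array(p)-t)
def ray(n,u,v,z):
    K,R,t=cal(n); o=-R.T@t; d=R.T@np.linalg.inv(K)@[u,v,1]; return o+d*(z-o[2])/d[2]
def proj(n,P):
    K,R,t=cal(n); c=(R@np.array(P).T).T+t; p=(K@c.T).T; return p[:,:2]/p[:,2:]
E
python3 - <<'E'
from h import *
ims=[vision.camera(n) for n in("scene","top")]
for n,i in zip(("scene","top"),ims): cv2.imwrite(f"pics/{n}0.png",i[:,:,::-1])
for n in("scene","top"):
    K,R,t=cal(n); print(n,(-R.T@t).round(3),K[0,0])
    for th in("curing_unit","lid","lid_handle","lid_hinge","cast_in_chamber","cast_beside","bur_block"):
        print(th,[(world(n,d["position"]).round(3),round(d["score"],2)) for d in spot_in(n,th)[:2]])
s=env.state(); print({k:np.round(v,3) for k,v in s.items()},env.grasp_offset)
E
```

```text
pics
scene [0.149 0.609 0.626] 353.02218458226895
curing_unit [(array([0.562, 0.119, 0.09 ]), 0.83)]
lid [(array([0.574, 0.093, 0.087]), 0.71)]
lid_handle [(array([0.573, 0.092, 0.095]), 0.88), (array([0.559, 0.12 , 0.089]), 0.65)]
lid_hinge [(array([0.558, 0.118, 0.088]), 0.9)]
cast_in_chamber [(array([0.56 , 0.119, 0.087]), 0.16)]
cast_beside [(array([0.498, 0.267, 0.014]), 0.94), (array([ 0.512, -0.102,  0.015]), 0.3)]
bur_block [(array([ 0.51 , -0.102,  0.015]), 0.57)]
top [0.555 0.128 0.963] 347.3547389490643
curing_unit [(array([0.584, 0.081, 0.092]), 0.75)]
lid [(array([0.581, 0.081, 0.09 ]), 0.86), (array([0.506, 0.259, 0.017]), 0.43)]
lid_handle [(array([0.587, 0.081, 0.089]), 0.68)]
lid_hinge [(array([0.579, 0.077, 0.088]), 0.65)]
cast_in_chamber [(array([0.505, 0.262, 0.017]), 0.41)]
cast_beside [(array([0.506, 0.261, 0.016]), 0.92)]
bur_block [(array([ 0.531, -0.097,  0.009]), 0.95)]
{'time': np.float64(0.8), 'q': array([-1.392,  0.207,  1.542, -0.   ,  1.394, -0.151]), 'qvel': array([-0.002,  0.003, -0.001, -0.001, -0.   , -0.001]), 'tau': array([-1.0000e-03, -3.8300e+01, -2.9196e+01, -0.0000e+00,  1.0000e-03,
       -0.0000e+00]), 'position': array([ 0.186, -0.544,  0.231]), 'ee_rot': array([ 3.099,  0.514, -0.   ]), 'ft_force': array([-0.614,  0.757,  0.162]), 'moment': array([ 0.01 ,  0.029, -0.009]), 'grasp_force': np.float64(0.0), 'gripper_width': np.float64(0.085)} 0.0187
```

View pics/top0.png

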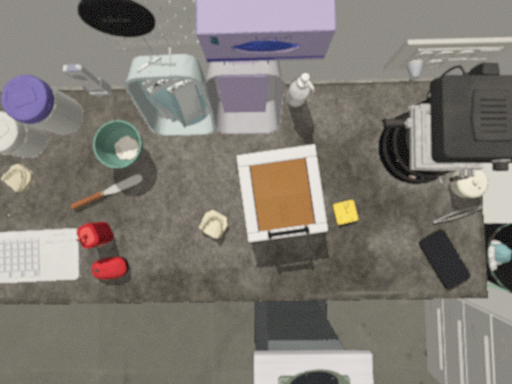

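View pics/scene0.png

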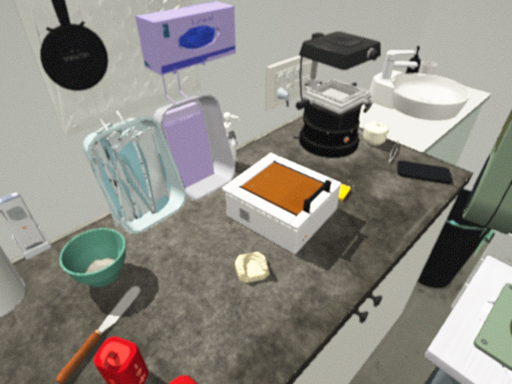

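The top picture shows the shut lid with corners near (237,154), (317,145), (327,233) and (246,242), and the handle around (288,232). The scene picture shows the same, with the cast and bur block clear of it. The unit's yaw is about +0.1 rad. Next I'll fit the pose to the masks.

```bash
python3 - <<'E'
from h import *
from scipy.optimize import minimize
M={}
for n in("scene","top"):
    vision.camera(n); 
    for th in("curing_unit","lid","lid_handle"):
        d=silhouettes(n,th); m=d[0]["mask"]; M[n,th]=m; ys,xs=np.nonzero(m)
        print(n,th,round(d[0]["score"],2),m.sum(),xs.min(),xs.max(),ys.min(),ys.max())
def T(p,P):
    c,s=np.cos(p[2]),np.sin(p[2]); P=np.array(P); return np.c_[p[0]+c*P[:,0]-s*P[:,1],p[1]+s*P[:,0]+c*P[:,1],P[:,2]]
box=[(x,y,z) for x in(-.105,.105) for y in(-.1,.1) for z in(0,.092)]+[(-.092+dx,y,.124) for y in(-.045,.045) for dx in(-.006,.006)]
def iou(p,n,P):
    m=(M[n,"curing_unit"]|M[n,"lid"]).astype(np.uint8)
    S=4; h=cv2.convexHull((proj(n,T(p,P))*16*S).round().astype(np.int32))
    r=np.zeros((384*S,512*S),np.uint8); cv2.fillConvexPoly(r,h,1,shift=4)
    mm=cv2.resize(m,None,fx=S,fy=S,interpolation=cv2.INTER_NEAREST)
    return (r&mm).sum()/(r|mm).sum()
f=lambda p:-sum(iou(p,n,box[:8]) for n in("scene","top"))
for ns in(("scene","top"),("top",),("scene",)):
    f=lambda p:-sum(iou(p,n,box[:8]) for n in ns)
    r=minimize(f,[.575,.083,.11],method="Nelder-Mead",options=dict(initial_simplex=[[.575,.083,.11],[.585,.083,.11],[.575,.093,.11],[.575,.083,.16]],maxiter=80)); print(ns,r.x.round(4),r.fun)
    p=r.x
    print("handle px",proj("top",T(p,[(-.092,.04,.118),(-.092,-.04,.118)])).round(1).tolist(),proj("scene",T(p,[(-.092,.04,.118),(-.092,-.04,.118)])).round(1).tolist())
im=np.vstack([cv2.resize(vision.camera("top")[215:255,230:340],None,fx=6,fy=6,interpolation=cv2.INTER_CUBIC),cv2.resize(vision.camera("scene")[165:225,250:360],None,fx=6,fy=6,interpolation=cv2.INTER_CUBIC)])
cv2.imwrite("pics/hand.png",im[:600,:,::-1])
E
```

```text
scene curing_unit 0.6 7254 224 340 154 253
scene lid 0.94 4749 224 340 154 228
scene lid_handle 0.77 4772 223 340 154 229
top curing_unit 0.87 6961 237 326 145 241
top lid 0.7 6879 238 326 145 241
top lid_handle 0.82 7028 237 326 144 241
('scene', 'top') [0.5838 0.0772 0.1229] -1.9080993396292794
handle px [[271.6, 232.8], [304.4, 228.2]] [[307.5, 200.5], [325.4, 183.2]]
('top',) [0.5825 0.0775 0.1182] -0.954833660883407
handle px [[271.3, 233.3], [304.1, 228.8]] [[307.7, 200.8], [325.7, 183.6]]
('scene',) [0.5859 0.0721 0.109 ] -0.964875720551905
handle px [[273.1, 231.8], [306.0, 227.6]] [[307.7, 199.2], [325.9, 182.3]]
```

View pics/hand.png

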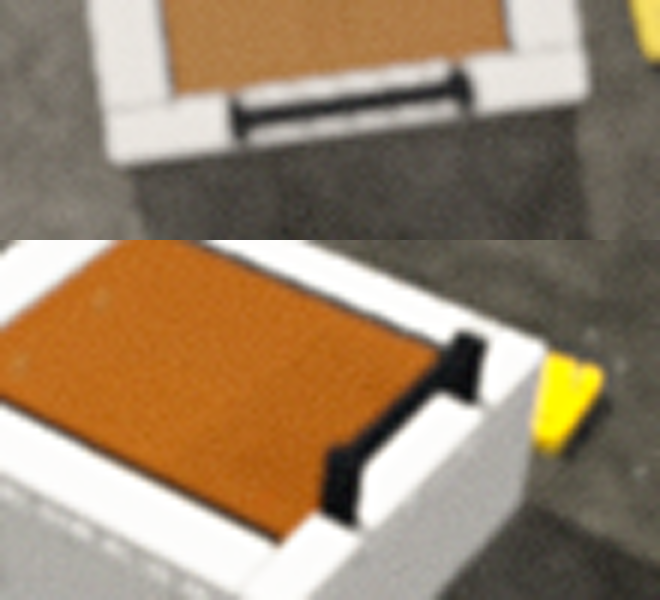

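The crop shows the bar running from (270.5,234.5) to (306.7,230) in top and from (306.7,200.8) to (326.7,184.2) in scene. That is within about 1 px of the fitted model. Next: triangulate the handle and compute the move.

```bash
python3 - <<'E'
from h import *
a=ray("top",270.5,234.5,.118);b=ray("top",306.7,230,.118);m=(a+b)/2
print("top",a,b,m,np.linalg.norm(a-b),np.arctan2(-(a-b)[0],(a-b)[1]))
a=ray("scene",306.7,200.8,.118);b=ray("scene",326.7,184.2,.118);print("scene",a,b,(a+b)/2,np.linalg.norm(a-b),np.arctan2(-(a-b)[0],(a-b)[1]))
for p in([.583,.077,.118],):
    print("model",p[0]-.092*np.cos(p[2]),p[1]-.092*np.sin(p[2]))
s=env.state();Rt=cv2.Rodrigues(np.array(s["ee_rot"]))[0];print(Rt.round(3))
print(Rt.T@(np.array([.491,.066,.20])-s["position"]),s["time"])
E
```

```text
top [0.48359416 0.10829559 0.118     ] [0.49286016 0.02076752 0.118     ] [0.48822716 0.06453156 0.118     ] 0.08801716121783913 0.10547029127451008
scene [0.48811897 0.10779748 0.118     ] [0.49291777 0.02702357 0.118     ] [0.49051837 0.06741053 0.118     ] 0.08091633259798654 0.05934051819362413
model 0.4916397611467159 0.06616917562367083
[[ 0.946  0.323  0.   ]
 [ 0.323 -0.946  0.   ]
 [ 0.    -0.    -1.   ]]
[ 0.48601593 -0.4789316   0.03127692] 1.3
```

>>> move_arm(deltas=[[[0.485,-0.479,0.03,-1.358],[0.485,-0.479,0.03,-1.358],[0.485,-0.479,0.03,-1.358],[0.485,-0.479,0.03,-1.358],[0.485,-0.479,0.03,-1.358],[0.485,-0.479,0.03,-1.358],[0.485,-0.479,0.03,-1.358],[0.485,-0.479,0.03,-1.358],[0.485,-0.479,0.03,-1.358],[0.485,-0.479,0.03,-1.358],[0.485,-0.479,0.03,-1.358],[0.485,-0.479,0.03,-1.358],[0.485,-0.479,0.03,-1.358],[0.485,-0.479,0.03,-1.358],[0.485,-0.479,0.03,-1.358],[0.485,-0.479,0.03,-1.358],[0.485,-0.479,0.03,-1.358],[0.485,-0.479,0.03,-1.358],[0.485,-0.479,0.03,-1.358]]], jaw=-1)

```text
time: 3.2
position: [0.4898, 0.0647, 0.2014]
ee_rot: [2.091, 2.344, 0.0]
ft_force: [-0.5, -0.8, -0.4]
gripper_width: 0.0853
grasp_force: 0.0
```

>>> move_arm(deltas=[[[0,0,0.03,0],[0,0,0.06,0],[0,0,0.085,0],[0,0,0.095,0],[0,0,0.095,0],[0,0,0.095,0],[0,0,0.095,0]]], jaw=0.3)

```text
time: 3.9
position: [0.4915, 0.0656, 0.108]
ee_rot: [2.087, 2.344, 0.003]
ft_force: [-0.1, -0.9, -0.5]
gripper_width: 0.0295
grasp_force: 0.0
```

>>> move_arm(deltas=[[[0,0,0,0],[0,0,0,0],[0,0,0,0],[0,0,0,0],[0,0,0,0]]], jaw=0.6)

```text
time: 4.4
position: [0.49, 0.0658, 0.1063]
ee_rot: [2.089, 2.347, -0.0]
ft_force: [0.1, -0.6, -0.6]
gripper_width: 0.017
grasp_force: 0.0
```

>>> move_arm(deltas=[[[0,0,0,0],[0,0,0,0],[0,0,0,0],[0,0,0,0],[0,0,0,0]]], jaw=1)

```text
time: 4.9
position: [0.4886, 0.0656, 0.106]
ee_rot: [-2.087, -2.345, 0.004]
ft_force: [-5.0, -0.7, 4.2]
gripper_width: 0.0097
grasp_force: 58.6
```

```bash
python3 - <<'E'
import numpy as np
L=.196;a0=np.arctan2(38,192)
for t in np.arange(0.0,1.51,.075): print(round(t,3),[round(float(v),3) for v in (L*(np.cos(a0)-np.cos(a0+t)), -L*(np.sin(a0+t)-np.sin(a0)))])
E
```

```text
0.0 [0.0, -0.0]
0.075 [0.003, -0.014]
0.15 [0.008, -0.028]
0.225 [0.013, -0.042]
0.3 [0.02, -0.055]
0.375 [0.027, -0.068]
0.45 [0.036, -0.08]
0.525 [0.045, -0.091]
0.6 [0.055, -0.102]
0.675 [0.066, -0.112]
0.75 [0.078, -0.121]
0.825 [0.09, -0.129]
0.9 [0.103, -0.136]
0.975 [0.116, -0.142]
1.05 [0.13, -0.148]
1.125 [0.144, -0.152]
1.2 [0.158, -0.155]
1.275 [0.173, -0.157]
1.35 [0.187, -0.158]
1.425 [0.202, -0.158]
1.5 [0.217, -0.156]
```

>>> move_arm(deltas=[[[0,0.002,-0.009,0],[0,0.004,-0.018,0],[0,0.008,-0.028,0],[0,0.011,-0.037,0],[0,0.016,-0.047,0],[0,0.02,-0.055,0],[0,0.025,-0.064,0],[0,0.031,-0.074,0],[0,0.036,-0.08,0]]])

```text
time: 5.8
position: [0.5235, 0.0699, 0.1877]
ee_rot: [-2.085, -2.343, 0.007]
ft_force: [-11.5, -2.4, 5.7]
gripper_width: 0.0101
grasp_force: 58.8
```

>>> move_arm(deltas=[[[0,0.004,-0.006,0],[0,0.008,-0.011,0],[0,0.013,-0.017,0],[0,0.018,-0.022,0],[0,0.024,-0.027,0],[0,0.029,-0.032,0],[0,0.035,-0.037,0],[0,0.041,-0.041,0],[0,0.047,-0.045,0],[0,0.053,-0.049,0],[0,0.06,-0.053,0],[0,0.066,-0.056,0]]])

```text
time: 7.0
position: [0.5921, 0.0782, 0.2471]
ee_rot: [2.087, 2.346, 0.004]
ft_force: [-7.7, 0.7, 10.3]
gripper_width: 0.0096
grasp_force: 61.0
```

>>> move_arm(deltas=[[[0,0.007,-0.003,0],[0,0.014,-0.006,0],[0,0.021,-0.009,0],[0,0.028,-0.012,0],[0,0.035,-0.014,0],[0,0.042,-0.016,0],[0,0.049,-0.017,0],[0,0.056,-0.019,0]]])

```text
time: 7.8
position: [0.6484, 0.085, 0.2648]
ee_rot: [2.087, 2.345, 0.007]
ft_force: [-3.3, 0.9, 3.9]
gripper_width: 0.0097
grasp_force: 61.9
```

```bash
python3 - <<'E'
from h import *
cv2.imwrite("pics/lift.png",vision.camera("scene")[:,:,::-1])
E
```

```text
(no output)
```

View pics/lift.png

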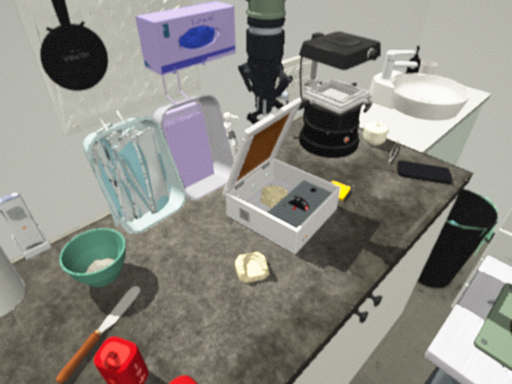

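The scene picture shows the lid at about 1.2 rad, with the gripper near (265,95) on the bar and the wheel on the deck near (300,203). I'll open the jaw slightly and withdraw upward.

>>> move_arm(deltas=[[[0,0.001,0,0],[0,0.001,0,0],[0,0.002,-0.01,0],[0,0.003,-0.04,0],[0,0.003,-0.08,0],[0,0.003,-0.08,0]]], jaw=0.63)

```text
time: 8.45
position: [0.6528, 0.0844, 0.3497]
ee_rot: [2.082, 2.339, 0.014]
ft_force: [1.2, 0.2, 0.9]
gripper_width: 0.0158
grasp_force: 0.0
```

```bash
python3 - <<'E'
from h import *
print(env.state()["position"],env.state()["time"])
cv2.imwrite("pics/rel.png",vision.camera("scene")[:,:,::-1])
E
```

```text
[0.6528426  0.08435607 0.34970315] 8.45
```

View pics/rel.png

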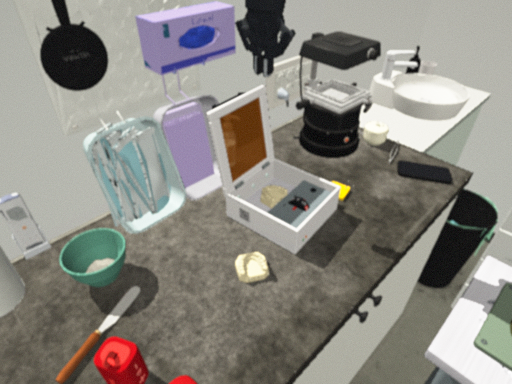

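The lid has swung fully open by itself. I'll back off to see the wheel.

>>> move_arm(deltas=[[[0,-0.05,0,0],[0,-0.1,0,0],[0,-0.15,0.02,0],[0,-0.2,0.06,0],[0,-0.22,0.1,0],[0,-0.22,0.13,0],[0,-0.22,0.13,0],[0,-0.22,0.13,0]]], jaw=1)

```text
time: 9.3
position: [0.4314, 0.0589, 0.2114]
ee_rot: [-2.089, -2.346, 0.001]
ft_force: [0.4, -0.4, 1.4]
gripper_width: 0.0
grasp_force: 0.0
```

```bash
python3 - <<'E'
from h import *
t=vision.camera("top");s=vision.camera("scene")
c=np.array([.490+.092*np.cos(.115),.066+.092*np.sin(.115),0])
w=c+[-.045*np.cos(.115),-.045*np.sin(.115),.072]
print(w)
for n in("top","scene"):
    print(n,proj(n,[w]).round(1))
    for th in("wheel_mount","timer_wheel","lid"): print(th,[(world(n,d["position"]).round(4),round(d["score"],2)) for d in spot_in(n,th)[:2]])
q=[]
for n,i in(("top",t),("scene",s)):
    u,v=proj(n,[w])[0].round().astype(int); q.append(cv2.resize(i[v-20:v+20,u-22:u+22],None,fx=9,fy=9,interpolation=cv2.INTER_CUBIC))
cv2.imwrite("pics/wh.png",np.hstack(q)[:,:,::-1])
print(env.state()["position"])
E
```

```text
[0.53668955 0.07139309 0.072     ]
top [[284.  211.8]]
wheel_mount [(array([0.5377, 0.0741, 0.0698]), 0.52)]
timer_wheel [(array([0.536 , 0.0783, 0.0658]), 0.62)]
lid [(array([0.7046, 0.0929, 0.2229]), 0.75)]
scene [[298.6 199.1]]
wheel_mount [(array([0.5301, 0.0777, 0.0634]), 0.45)]
timer_wheel [(array([0.5315, 0.0782, 0.0701]), 0.6), (array([0.6195, 0.0711, 0.0376]), 0.3)]
lid [(array([0.7033, 0.1058, 0.1898]), 0.61)]
[0.43240605 0.05890475 0.21233094]
```

View pics/wh.png

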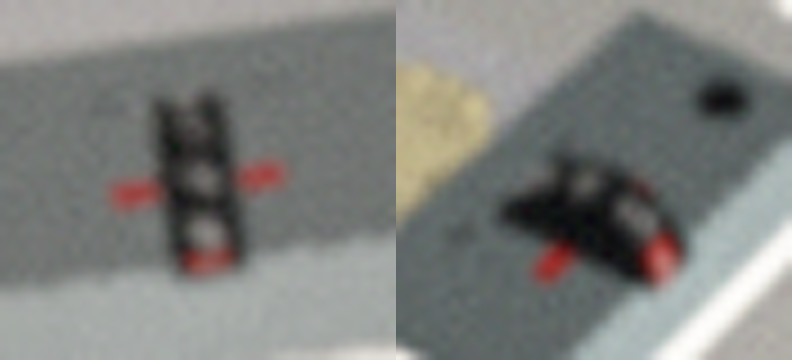

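The top crop shows the wheel centred as predicted. The numeral between the red marks is near (203,183), and the red 6 is two positions toward the front at (210,262). So the wheel stands at 4 and needs two clicks toward the rear, about 32.7 mm of rim travel.

>>> move_arm(deltas=[[[0,0.04,0,0],[0,0.08,0,0],[0,0.096,0.03,0],[0,0.096,0.07,0],[0,0.096,0.11,0],[0,0.096,0.13,0],[0,0.096,0.134,0],[0,0.096,0.134,0],[0,0.096,0.134,0],[0,0.096,0.134,0]]], jaw=1)

```text
time: 10.7
position: [0.5286, 0.07, 0.0794]
ee_rot: [2.087, 2.344, 0.004]
ft_force: [-1.4, -0.6, -0.3]
gripper_width: -0.0
grasp_force: 0.0
```

>>> move_arm(deltas=[[[0,0,0.003,0],[0,0,0.006,0],[0,0,0.008,0],[0,0,0.01,0],[0,0,0.01,0],[0,0,0.01,0]]])

```text
time: 11.3
position: [0.5272, 0.07, 0.0683]
ee_rot: [2.088, 2.346, 0.0]
ft_force: [-1.7, -0.1, 8.1]
gripper_width: -0.0
grasp_force: 3.8
```

>>> move_arm(deltas=[[[0,0.002,0.0005,0],[0,0.004,0.0005,0],[0,0.006,0.0005,0],[0,0.008,0.0005,0],[0,0.01,0.0005,0],[0,0.012,0.0005,0],[0,0.014,0.0005,0],[0,0.016,0.0005,0],[0,0.017,0.0005,0],[0,0.017,0.0005,0]]])

```text
time: 12.3
position: [0.5451, 0.0721, 0.0683]
ee_rot: [2.088, 2.345, 0.003]
ft_force: [-0.2, 0.4, 6.9]
gripper_width: -0.0
grasp_force: 3.6
```

>>> move_arm(deltas=[[[0,0,-0.006,0],[0,0,-0.012,0],[0,-0.03,-0.04,0],[0,-0.07,-0.08,0],[0,-0.11,-0.12,0],[0,-0.115,-0.14,0],[0,-0.115,-0.14,0]]])

```text
time: 13.0
position: [0.4306, 0.0586, 0.2111]
ee_rot: [2.085, 2.341, 0.008]
ft_force: [1.6, -0.2, 0.1]
gripper_width: -0.0
grasp_force: 0.0
```

```bash
cat >> h.py <<'E'
def wheel(f):
    w=[.5367,.0714,.072]; q=[]
    for n in("top","scene"):
        i=vision.camera(n);u,v=proj(n,[w])[0].round().astype(int); q.append(cv2.resize(i[v-20:v+20,u-22:u+22],None,fx=9,fy=9,interpolation=cv2.INTER_CUBIC))
    cv2.imwrite(f,np.hstack(q)[:,:,::-1]); print(env.state()["position"],env.state()["time"])
E
python3 -c "
from h import *
wheel('pics/wh2.png')"
```

```text
[0.42974208 0.05865243 0.20743443] 13.1
```

View pics/wh2.png

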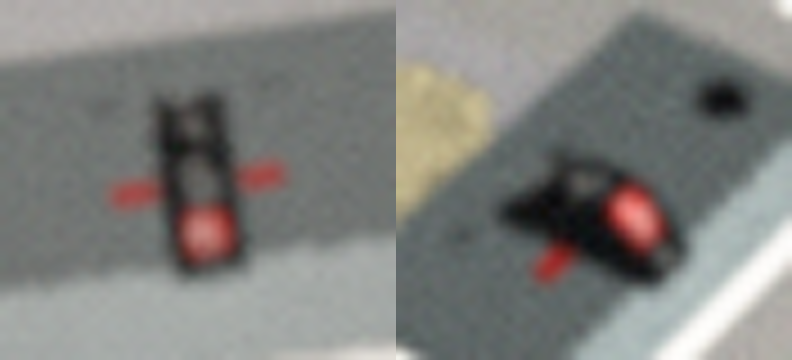

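The red 6 has moved from (210,262) to (207,232), so the wheel advanced exactly one click and now stands at 5. I'll repeat the same stroke.

>>> move_arm(deltas=[[[0,0.04,0,0],[0,0.08,0,0],[0,0.098,0.03,0],[0,0.098,0.07,0],[0,0.098,0.11,0],[0,0.098,0.125,0],[0,0.098,0.1295,0],[0,0.098,0.1295,0],[0,0.098,0.1295,0],[0,0.098,0.1325,0],[0,0.098,0.1355,0],[0,0.098,0.1375,0],[0,0.098,0.1395,0],[0,0.098,0.1395,0],[0,0.098,0.1395,0]]])

```text
time: 14.6
position: [0.5273, 0.0699, 0.0686]
ee_rot: [2.088, 2.346, 0.001]
ft_force: [-2.9, 1.0, 7.0]
gripper_width: 0.0004
grasp_force: 3.6
```

>>> move_arm(deltas=[[[0,0.002,0.0005,0],[0,0.004,0.0005,0],[0,0.006,0.0005,0],[0,0.008,0.0005,0],[0,0.01,0.0005,0],[0,0.012,0.0005,0],[0,0.014,0.0005,0],[0,0.016,0.0005,0],[0,0.017,0.0005,0],[0,0.017,0.0005,0]]])

```text
time: 15.6
position: [0.5449, 0.0721, 0.0685]
ee_rot: [2.088, 2.345, 0.003]
ft_force: [-0.9, -0.3, 6.5]
gripper_width: -0.0001
grasp_force: 3.4
```

>>> move_arm(deltas=[[[0,0,-0.006,0],[0,0,-0.012,0],[0,-0.03,-0.04,0],[0,-0.07,-0.08,0],[0,-0.11,-0.12,0],[0,-0.115,-0.14,0],[0,-0.115,-0.14,0]]])

```text
time: 16.3
position: [0.4308, 0.0585, 0.2113]
ee_rot: [2.084, 2.341, 0.009]
ft_force: [0.6, 1.0, -0.1]
gripper_width: -0.0003
grasp_force: 0.0
```

```bash
python3 -c "
from h import *
wheel('pics/wh3.png')"
```

```text
[0.42985639 0.0586619  0.20760874] 16.4
```

View pics/wh3.png

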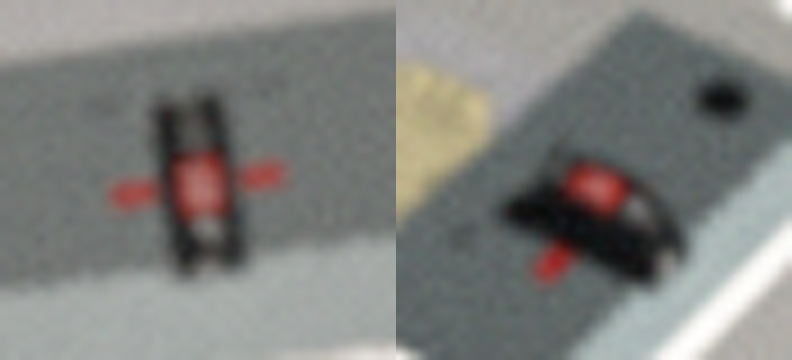

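The red 6 now stands at (202,183), right between the two red marks at (135,194) and (262,176). The gripper is clear, so I'll let it settle and hand in.

>>> move_arm(deltas=[[[0,0,0,0],[0,0,0,0],[0,0,0,0],[0,0,0,0]]])

```text
time: 16.8
position: [0.4292, 0.0587, 0.2058]
ee_rot: [-2.088, -2.345, 0.002]
ft_force: [-0.1, 0.8, 0.1]
gripper_width: -0.0003
grasp_force: 0.0
```

```bash
python3 -c "
from h import *
vision.camera('top');print([world('top',d['position']).round(3) for d in spot_in('top','lid')[:1]])
print(env.finish_job())"
```

```text
[array([0.705, 0.096, 0.223])]
the job is handed in; nothing more can be done
None
```

The job is handed in: the lid stands open by itself, the last picture shows the 6 between the red index marks, and I never touched the casts or bur block; the hand-in returned no verdict.

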